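# Shim a specimen block in a clamping fixture and hold it tight

## Robot

A 7-joint arm with a two-finger parallel gripper is mounted at the origin on the work surface. World frame = base frame: x ahead of the robot, y to its left, z up, the work surface at z = 0. Lengths are in m, angles in rad, forces in N, time in s.
With the tool pointing down it reaches from about 0.425 to 0.875 m from the base axis. Payload 4.7 kg.
Tool frame: the origin (TCP) lies on the centre line of the jaws, within the pads' length; the fingertips stand ahead of it and the grasp point (between the pads) lies 2 mm behind it (nose_length is the z of the fingertips in the tool frame, in m); z points along the fingers, y is the line along which they close (so a half turn about z gives the same grasp; the last joint's range is limited). The gripper opens to 87 mm and grips with 3 to 60 N. Pads are 19 mm wide; open, the fingers measure 117 mm over their backs; the gripper's body (75 mm by 190 mm) begins 51 mm behind the grasp point.
Start: joints at [1.287, 0.321, -0.07, 1.45, 0.023, 1.371, -0.057], TCP at [0.191, -0.621, 0.24] pointing down, gripper open.
Joint ranges: [-2.86, 2.86], [-0.3, 2.09], [-1.38, 1.24], [0.06, 2.45], [-1.56, 4.7], [0.09, 2.05], [-2.69, 2.69]. Speed limits (rad/s): [2.57, 2.57, 3.14, 3.14, 3.14, 3.14, 3.14].

## Interface

Orientations are given as a rotation vector (axis times angle).
In Python, from bench import * gives the robot as it stands.
- The arm moves only by the tool send_rows, never from a script. Its arguments are lists of equal length, an entry for each row: "xyz": the shift along the tool's x, y, z in mm, a list of three; "dr": the turn, a rotation vector about the tool's x, y, z in rad, a list of three. A call has exactly 10 rows; each row is the pose to reach, as a shift and turn from the pose commanded when the call began, along the tool's axes at that moment; what a row does not reach only later rows make up. A row lasts 1/12 s, in which the tool goes at most 41.7 mm and 7.16 degrees, less where a joint would pass 70% of its speed; a pose out of reach is approached as far as the arm can. A call with a gripper value outside its range is refused whole. "jaw" is the finger opening in mm, from 0 to 87, set as the call begins (left out, the last holds). The fingers move at their own pace and stop on an object; "grip_force" is the grip in N (left out, the last holds). Time passes only in rows, so rows that repeat a pose let the fingers close, or fill a call up. It gives the time, the measured TCP pose, the force, the opening and the grip force at its end, in the units of the state.
- get_state(): the state, without advancing time (a new reading comes with each control period).
- get_image(name): name is "scene" or "side" or "wrist"; returns the picture (480x640x3 uint8, red, green, blue); there is no depth.
- calibration(name): a dict with "vfov" (degrees; the focal length in pixels is half the picture's height over the tangent of half this angle, whatever the lens; pixels are square), "cx", "cy" (the principal point, pixels), "rvec" (rotation vector, rad) and "tvec" (3), from world to camera coordinates, as OpenCV has them; the wrist camera has in their place "hand_eye" (4x4, takes a point from camera to tool coordinates, whose origin is the TCP and whose axes are the flange's). Camera axes: x right, y down, z forward; pixel columns grow to the right and rows downward; lengths in m; the calibration is good to about 2 mm. The wrist camera is an equidistant fisheye: a pixel r from the principal point sees the ray r / f radians off the axis. A picture is of the moment at which its call begins: read the wrist's pose just before it. calibration takes no time and is no camera call.
- close_job(): hands the job in; it is judged then, once.
The state is a dict: "time": time; "joint_positions": joint angles; "qd": joint speeds; "joint_torque": joint torques, N m; "position": TCP position; "tool_rot": TCP orientation; "ft_force": force on the tool from outside, world axes, zero at the start; "torque": the same for the moment, N m; "grip_width": opening from 0.0 (shut) to 1.0 (fully open); "grip_force": force on a finger pad.
Only numpy, scipy, OpenCV 4.12 (cv2) and the standard library are available. Lean on these libraries where they do the work, as an engineer would, in place of code of your own. Each camera call takes 0.05 s, during which the arm holds its last target. There are 200 camera calls.

## Task

The specimen on the microscopy bench sits loose in its clamping fixture: lift spacer plates up off the hanging stand and stand each upright in the gap between the specimen and the sliding jaw, its slot over the guide rib, until the jaw's short travel is enough to close on them. Leave any spacer that is not needed hanging. Then push the jaw by its red plate until it is felt to squeeze the spacers firmly against the specimen, and finish while still holding the jaw pushed in (it springs open if let go), touching no spacer and leaving the other things on the bench where they are.

Things in the scene. Friction and masses are not known exactly. Their poses are not given: they have to be found in the camera images.
- fixture: grey fixture fixed to the table, bed 220 x 100 x 12 mm (x = -115 to 105). Origin: underside of the bed, below the face of the open jaw; x points the way the jaw closes, to the specimen; z up. A guide rib 8 wide, 10 high runs along x (-10 to 105) at y = 0 on the bed. A spring bracket, top 40 above the table, stands behind the jaw at x = -102 to -114.
- jaw: steel jaw that slides along the fixture's x, 18 mm at most, to a dead stop. Origin: on its clamping face, mid width, at the bed's top (12 above the table); axes as the fixture's. Fully open at the start (origin at fixture x = 0). Face 76 wide, 53 tall. A spring pushes it back open with 2 N (open) to 4 N (at the stop).
- jaw_push (a point): middle of the back of the jaw's upright red push plate, where to push towards the fixture's +x; 87 above the table, plate top 112 above the table, 50 wide, 10 thick; it lies 66 behind the jaw's face. Behind it all is lower than 41 above the table.
- specimen: amber resin block with a steel face plate, fixed on the bed, 42 long (x = 0 to 42), 70 wide, 54 tall. Origin: on the face that looks to the jaw, mid width, at the bed's top; axes as the fixture's, so its x distance from the jaw's origin is the gap. With the jaw open the gap is 16 to 39 mm, different each time: it needs one or two 12 mm spacers.
- stand: hanging stand fixed to the table, wooden base 270 x 90 x 12 mm, aluminium bar 8 wide along its x, bar top 62 above the table, end posts to 74. Origin: centre of the underside. Spacers hang near x = -75, 0 and 75 (which is where varies) between ribs 5 high, x along the bar, bottoms 20 above the table; raise one by 50 to clear the bar.
- spacer_blue: blue U-shaped spacer, 12 thick (its x), 76 wide (y), 60 tall, plus a grip tab 18 wide, 36 tall, 12 thick on its top edge at y = +28 mm, top 96 above the origin. Slot 14 wide, 42 high, open at the bottom centre. Origin: bottom centre, in the slot; z up. About 90 g. Hangs by the slot on the bar. The tabs are staggered: spacers standing face to face with y the same way leave finger room.
- spacer_brass: brass-coloured U-shaped spacer, 12 thick (its x), 76 wide (y), 60 tall, plus a grip tab 18 wide, 36 tall, 12 thick on its top edge at y = 0 mm, top 96 above the origin. Slot 14 wide, 42 high, open at the bottom centre. Origin: bottom centre, in the slot; z up. About 90 g. Hangs by the slot on the bar. The tabs are staggered: spacers standing face to face with y the same way leave finger room.
- spacer_green: green U-shaped spacer, 12 thick (its x), 76 wide (y), 60 tall, plus a grip tab 18 wide, 36 tall, 12 thick on its top edge at y = -28 mm, top 96 above the origin. Slot 14 wide, 42 high, open at the bottom centre. Origin: bottom centre, in the slot; z up. About 90 g. Hangs by the slot on the bar. The tabs are staggered: spacers standing face to face with y the same way leave finger room.
- jar: clear specimen jar, 66 across, 85 tall, bystander
- dropper: amber dropper bottle with red cap, 44 across, 90 tall, bystander
- beaker: glass beaker, 70 across, 90 tall, bystander
- slidebox: green and white slide box, 80 x 100 x 47 mm, bystander
- forceps: steel forceps lying on the table, 145 long, bystander
- pen: black pen lying on the table, 145 long, bystander
Things that resemble listed ones, but are neither listed nor needed, are in the scene too. What is shaped like the spacer_brass but pink is not meant.

How it is judged:
On the way, in this order (a step that is already met when the one before it is completed fails the run):
1. a spacer has been lifted up clear of the stand's bar (z of any of spacer_blue, spacer_brass, spacer_green in the frame of stand above 0.066 m), for 0.1 s.
2. a spacer stands in the gap, upright on the bed, let go ((((z of spacer_blue in the frame of fixture between 0.008 and 0.017 m and y of spacer_blue in the frame of fixture between -0.008 and 0.008 m and x of spacer_blue in the frame of fixture above 0.002 m and x of spacer_blue in the frame of specimen below 0 m and angle between spacer_blue's own z axis and vertical below 0.12 rad) and contact force between the fingers and spacer_blue below 0.1 N and linear speed of spacer_blue below 0.01 m/s) or ((z of spacer_brass in the frame of fixture between 0.008 and 0.017 m and y of spacer_brass in the frame of fixture between -0.008 and 0.008 m and x of spacer_brass in the frame of fixture above 0.002 m and x of spacer_brass in the frame of specimen below 0 m and angle between spacer_brass's own z axis and vertical below 0.12 rad) and contact force between the fingers and spacer_brass below 0.1 N and linear speed of spacer_brass below 0.01 m/s) or ((z of spacer_green in the frame of fixture between 0.008 and 0.017 m and y of spacer_green in the frame of fixture between -0.008 and 0.008 m and x of spacer_green in the frame of fixture above 0.002 m and x of spacer_green in the frame of specimen below 0 m and angle between spacer_green's own z axis and vertical below 0.12 rad) and contact force between the fingers and spacer_green below 0.1 N and linear speed of spacer_green below 0.01 m/s))), for 0.2 s.
At the end, for the whole second after the job is handed in: Fingers or hand hold the jaw in (over 2 N); jaw presses a spacer and a spacer the specimen, each over 3 N. Each spacer either stands in the gap on the bed, upright (0.12 rad), within 8 mm of the rib's centre, not touched by the fingers, or hangs within 30 mm of its start. All at rest ((((z of spacer_blue in the frame of fixture between 0.008 and 0.017 m and y of spacer_blue in the frame of fixture between -0.008 and 0.008 m and x of spacer_blue in the frame of fixture above 0.002 m and x of spacer_blue in the frame of specimen below 0 m and angle between spacer_blue's own z axis and vertical below 0.12 rad) and contact force between jaw and spacer_blue above 3 N) or ((z of spacer_brass in the frame of fixture between 0.008 and 0.017 m and y of spacer_brass in the frame of fixture between -0.008 and 0.008 m and x of spacer_brass in the frame of fixture above 0.002 m and x of spacer_brass in the frame of specimen below 0 m and angle between spacer_brass's own z axis and vertical below 0.12 rad) and contact force between jaw and spacer_brass above 3 N) or ((z of spacer_green in the frame of fixture between 0.008 and 0.017 m and y of spacer_green in the frame of fixture between -0.008 and 0.008 m and x of spacer_green in the frame of fixture above 0.002 m and x of spacer_green in the frame of specimen below 0 m and angle between spacer_green's own z axis and vertical below 0.12 rad) and contact force between jaw and spacer_green above 3 N)) and (((z of spacer_blue in the frame of fixture between 0.008 and 0.017 m and y of spacer_blue in the frame of fixture between -0.008 and 0.008 m and x of spacer_blue in the frame of fixture above 0.002 m and x of spacer_blue in the frame of specimen below 0 m and angle between spacer_blue's own z axis and vertical below 0.12 rad) and contact force between specimen and spacer_blue above 3 N) or ((z of spacer_brass in the frame of fixture between 0.008 and 0.017 m and y of spacer_brass in the frame of fixture between -0.008 and 0.008 m and x of spacer_brass in the frame of fixture above 0.002 m and x of spacer_brass in the frame of specimen below 0 m and angle between spacer_brass's own z axis and vertical below 0.12 rad) and contact force between specimen and spacer_brass above 3 N) or ((z of spacer_green in the frame of fixture between 0.008 and 0.017 m and y of spacer_green in the frame of fixture between -0.008 and 0.008 m and x of spacer_green in the frame of fixture above 0.002 m and x of spacer_green in the frame of specimen below 0 m and angle between spacer_green's own z axis and vertical below 0.12 rad) and contact force between specimen and spacer_green above 3 N)) and contact force between any of the fingers, the arm and jaw above 2 N and linear speed of jaw below 0.01 m/s and (((z of spacer_blue in the frame of fixture between 0.008 and 0.017 m and y of spacer_blue in the frame of fixture between -0.008 and 0.008 m and x of spacer_blue in the frame of fixture above 0.002 m and x of spacer_blue in the frame of specimen below 0 m and angle between spacer_blue's own z axis and vertical below 0.12 rad) and contact force between the fingers and spacer_blue below 0.3 N and linear speed of spacer_blue below 0.01 m/s) or (distance of spacer_blue from where it was at the start of the episode below 0.03 m and angle between spacer_blue's own z axis and vertical below 0.3 rad)) and (((z of spacer_brass in the frame of fixture between 0.008 and 0.017 m and y of spacer_brass in the frame of fixture between -0.008 and 0.008 m and x of spacer_brass in the frame of fixture above 0.002 m and x of spacer_brass in the frame of specimen below 0 m and angle between spacer_brass's own z axis and vertical below 0.12 rad) and contact force between the fingers and spacer_brass below 0.3 N and linear speed of spacer_brass below 0.01 m/s) or (distance of spacer_brass from where it was at the start of the episode below 0.03 m and angle between spacer_brass's own z axis and vertical below 0.3 rad)) and (((z of spacer_green in the frame of fixture between 0.008 and 0.017 m and y of spacer_green in the frame of fixture between -0.008 and 0.008 m and x of spacer_green in the frame of fixture above 0.002 m and x of spacer_green in the frame of specimen below 0 m and angle between spacer_green's own z axis and vertical below 0.12 rad) and contact force between the fingers and spacer_green below 0.3 N and linear speed of spacer_green below 0.01 m/s) or (distance of spacer_green from where it was at the start of the episode below 0.03 m and angle between spacer_green's own z axis and vertical below 0.3 rad))); the arm keeps its last pose, push and grip.
It fails at once if a bystander was moved more than 40 mm (distance of any of jar, dropper, beaker, slidebox, forceps, pen from where it was at the start of the episode above 0.04 m).
It also fails if it takes over 61 s, if anything falls off the work surface, if the arm or the gripper's body presses on something with over 40 N, if the wrist force passes 120 N, or if a joint passes its speed limit or range.

## Working session

There is one attempt and no reset: what is moved stays moved. The work goes in short steps, Python scripts to look and compute and a tool call to move; the robot and the scene stay as the last step left them, time stands still between calls to the robot, and variables do not carry over. Pictures are saved under pics/ and viewed, at most 10 in all, crops included, and the job is handed in when it is done.

Besides the shell and the picture viewer there is one more tool, called as a command line: name --argument value ..., lists and objects as JSON in quotes. send_rows: Moves the arm, as the interface text tells. Its arguments: {"type":"object","properties":{"xyz":{"type":"array"},"dr":{"type":"array"},"jaw":{"type":"number"},"grip_force":{"type":"number"}},"required":["xyz","dr"]}

```bash
ls; mkdir -p pics
python3 - <<'E'
from bench import *
import cv2, numpy as np
s=get_state(); print({k:np.round(v,3) for k,v in s.items()})
for n in ("scene","side","wrist"):
    print(n,calibration(n)); cv2.imwrite(f"pics/{n}0.png",get_image(n)[:,:,::-1])
E
```

```text
pics
{'time': np.float64(0.0), 'joint_positions': array([ 1.287,  0.322, -0.07 ,  1.452,  0.023,  1.371, -0.057]), 'qd': array([-0.   ,  0.001, -0.002,  0.002, -0.   ,  0.   , -0.001]), 'joint_torque': array([ 1.0000e-03, -4.9128e+01, -4.0300e-01, -3.1253e+01, -6.4000e-02,
        4.4000e-02,  0.0000e+00]), 'position': array([ 0.191, -0.621,  0.238]), 'tool_rot': array([-3.105e+00, -4.660e-01,  1.000e-03]), 'ft_force': array([ 0.676, -0.463,  0.348]), 'torque': array([-0.019, -0.025,  0.009]), 'grip_force': np.float64(0.0), 'grip_width': np.float64(0.998)}
scene {'vfov': 43.62690338432554, 'cx': 327.6059356710393, 'cy': 238.62509395214602, 'rvec': array([ 1.74565097,  2.03511143, -0.61264068]), 'tvec': array([ 0.0615042 , -0.41669294,  1.88803413])}
side {'vfov': 46.80851416164222, 'cx': 326.9855419477925, 'cy': 227.17391998579654, 'rvec': array([ 0.6793869 , -2.71616272,  1.03627049]), 'tvec': array([0.50591802, 0.25767535, 1.19714519])}
wrist {'vfov': 65.70646984690485, 'cx': 315.8498602536377, 'cy': 241.83777485814068, 'hand_eye': array([[-1.62902656e-04, -9.67786806e-01, -2.51771068e-01,
         6.84556789e-02],
       [ 9.99999131e-01,  1.71786468e-04, -1.30735908e-03,
        -1.16601762e-04],
       [ 1.30849573e-03, -2.51771062e-01,  9.67785937e-01,
        -1.45184556e-01],
       [ 0.00000000e+00,  0.00000000e+00,  0.00000000e+00,
         1.00000000e+00]])}
```

View pics/scene0.png

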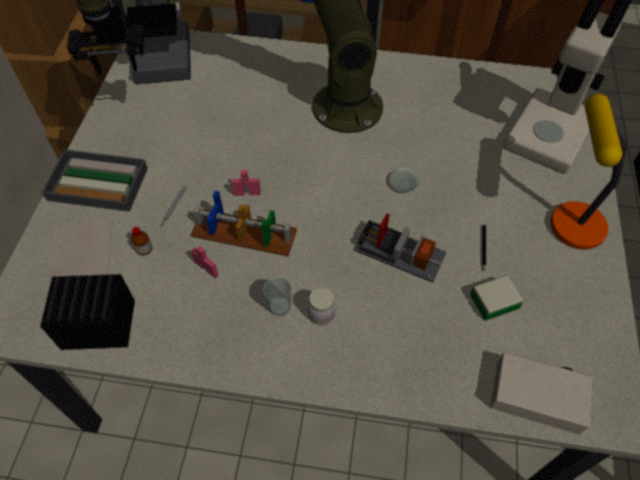

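View pics/side0.png

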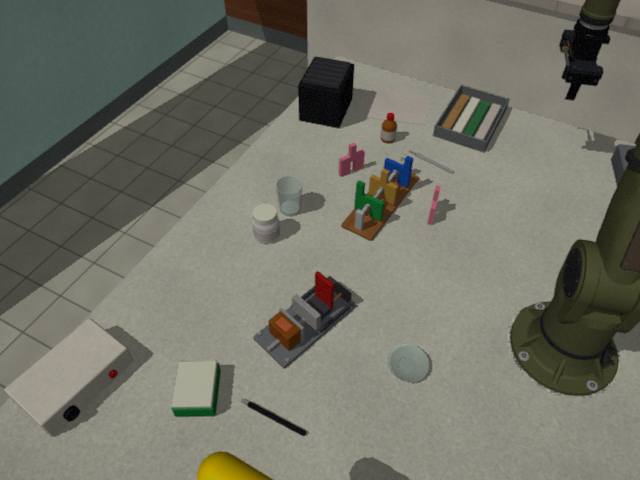

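The scene view shows the stand at about (245,228): blue (213,213), brass (242,220), green (268,228). The fixture is at about (400,250), with the red plate at (383,228) and the specimen at (425,250). Pink decoys sit at (245,185) and (205,262). The side view agrees.

```bash
cat > h.py <<'E'
import cv2, numpy as np
from scipy.spatial.transform import Rotation as R
from bench import *
def ray(name,px,st=None):
    """camera centre and unit ray (world) of pixel px"""
    c=calibration(name); f=240/np.tan(np.radians(c["vfov"]/2))
    u=(np.array(px,float)-[c["cx"],c["cy"]])/f
    if name=="wrist":
        r=np.linalg.norm(u)+1e-12; d=np.r_[u/r*np.sin(r),np.cos(r)]
        H=c["hand_eye"]; T=R.from_rotvec(st["tool_rot"])
        return T.apply(H[:3,3])+st["position"], T.apply(H[:3,:3]@d)
    M=R.from_rotvec(c["rvec"]).as_matrix(); d=np.r_[u,1]; d/=np.linalg.norm(d)
    return -M.T@c["tvec"], M.T@d
def plane(name,px,z,st=None):
    o,d=ray(name,px,st); return o+d*(z-o[2])/d[2]
def tri(rs):
    A=sum(np.eye(3)-np.outer(d,d) for o,d in rs); b=sum((np.eye(3)-np.outer(d,d))@o for o,d in rs)
    p=np.linalg.solve(A,b); return p,[round(1e3*np.linalg.norm(np.cross(p-o,d)),1) for o,d in rs]
def proj(P,st):
    c=calibration("wrist"); f=240/np.tan(np.radians(c["vfov"]/2)); H=c["hand_eye"]
    p=R.from_rotvec(st["tool_rot"]).inv().apply(np.array(P)-st["position"]); p=H[:3,:3].T@(p-H[:3,3])
    t=np.arctan2(np.hypot(p[0],p[1]),p[2]); return np.array([c["cx"],c["cy"]])+f*t*p[:2]/np.hypot(p[0],p[1])
HSV={"blue":((105,120,40),(125,255,255)),"green":((50,120,30),(80,255,255)),"brass":((12,110,60),(28,255,255)),"red":((0,190,50),(4,255,255)),"red2":((175,190,50),(180,255,255)),"wood":((5,110,40),(14,255,255))}
def blobs(im,col,roi=(0,0,640,480),amin=30):
    m=cv2.inRange(cv2.cvtColor(im,cv2.COLOR_RGB2HSV),*HSV[col])
    k=np.zeros_like(m);x0,y0,x1,y1=roi;k[y0:y1,x0:x1]=m[y0:y1,x0:x1]
    cs=cv2.findContours(k,cv2.RETR_EXTERNAL,cv2.CHAIN_APPROX_NONE)[0]
    return sorted([c for c in cs if cv2.contourArea(c)>amin],key=cv2.contourArea,reverse=True)
E
python3 - <<'E'
from h import *
P={n:cv2.imread(f"pics/{n}0.png")[:,:,::-1].copy() for n in("scene","side")}
roi={"scene":(180,180,460,290),"side":(240,130,430,370)}
for c in HSV:
    r={}
    for n in P:
        b=blobs(P[n],c,roi[n],15)
        print(c,n,[(np.round(cv2.minAreaRect(x)[0]),cv2.contourArea(x),cv2.boundingRect(x)) for x in b[:3]])
        if b: 
            M=cv2.moments(b[0]); r[n]=ray(n,(M["m10"]/M["m00"],M["m01"]/M["m00"]))
    if len(r)==2: print(c,tri(r.values()))
# base corners picked from view
for nm,z,pts in(("stand base top",.012,[(207,211),(192,233),(296,237),(289,253)]),("bed",.006,[(368,222),(357,248),(446,254),(435,280)])):
    print(nm,[np.round(plane("scene",p,z),3) for p in pts])
E
```

```text
blue scene [(array([215., 212.]), 289.5, (206, 191, 17, 43))]
blue side [(array([397., 170.]), 402.0, (384, 156, 29, 32))]
blue (array([ 0.50740149, -0.29171249,  0.05389497]), [np.float64(3.5), np.float64(3.5)])
green scene [(array([268., 228.]), 215.5, (262, 211, 13, 35))]
green side [(array([369., 200.]), 467.0, (355, 181, 29, 40))]
green (array([ 0.53156215, -0.14236194,  0.05453636]), [np.float64(2.0), np.float64(2.0)])
brass scene [(array([245., 225.]), 1130.0, (191, 204, 105, 52)), (array([424., 252.]), 45.0, (416, 248, 17, 13)), (array([428., 240.]), 20.0, (421, 238, 15, 6))]
brass side [(array([377., 200.]), 1382.5, (342, 169, 76, 71)), (array([283., 330.]), 588.5, (269, 312, 31, 38)), (array([337., 297.]), 17.0, (333, 293, 8, 8))]
brass (array([ 0.52280588, -0.20953596, -0.00742001]), [np.float64(0.8), np.float64(0.8)])
red scene [(array([383., 228.]), 75.5, (378, 214, 11, 30))]
red side [(array([324., 289.]), 379.5, (315, 272, 19, 35))]
red (array([0.49934536, 0.15606941, 0.07213862]), [np.float64(0.6), np.float64(0.6)])
red2 scene []
red2 side []
wood scene [(array([243., 233.]), 1349.5, (191, 217, 105, 39)), (array([424., 253.]), 306.5, (415, 238, 21, 32))]
wood side [(array([380., 202.]), 751.5, (342, 174, 76, 66)), (array([284., 330.]), 683.5, (269, 312, 32, 38))]
wood (array([ 0.51946365, -0.20680776, -0.03820657]), [np.float64(9.3), np.float64(9.3)])
stand base top [array([ 0.476, -0.324,  0.012]), array([ 0.553, -0.344,  0.012]), array([ 0.523, -0.068,  0.012]), array([ 0.575, -0.077,  0.012])]
bed [array([0.44 , 0.115, 0.006]), array([0.528, 0.096, 0.006]), array([0.51 , 0.329, 0.006]), array([0.594, 0.305, 0.006])]
```

send_rows --xyz '[[37, -32, 0], [75, -63, 0], [105, -89, 0], [135, -114, 0], [165, -140, 0], [197, -167, 0], [229, -194, 0], [260, -220, 0], [290, -246, 0], [315, -267, 0]]' --dr '[[0, 0, 0.04], [0, 0, 0.09], [0, 0, 0.13], [0, 0, 0.18], [0, 0, 0.22], [0, 0, 0.27], [0, 0, 0.31], [0, 0, 0.36], [0, 0, 0.4], [0, 0, 0.45]]'

```text
time: 0.98
position: [0.4144, -0.2711, 0.2395]
tool_rot: [3.132, -0.24, 0.0]
ft_force: [1.3, 0.2, 1.0]
grip_width: 1.001
grip_force: 0.0
```

send_rows --xyz '[[11, -22, 0], [22, -45, 0], [31, -67, 0], [31, -67, 0], [31, -67, 0], [31, -67, 0], [31, -67, 0], [31, -67, 0], [31, -67, 0], [31, -67, 0]]' --dr '[[0, 0, 0], [0, 0, 0], [0, 0, 0], [0, 0, 0], [0, 0, 0], [0, 0, 0], [0, 0, 0], [0, 0, 0], [0, 0, 0], [0, 0, 0]]'

```text
time: 1.82
position: [0.4539, -0.2129, 0.2395]
tool_rot: [3.132, -0.241, -0.0]
ft_force: [0.4, 0.9, 0.0]
grip_width: 0.999
grip_force: 0.0
```

Run:
```python
from h import *
import pickle
st=get_state(); im=get_image("wrist"); cv2.imwrite("pics/w1.png",im[:,:,::-1]); pickle.dump(st,open("st1.pkl","wb"))
print(st["position"],st["tool_rot"])
```

```text
[ 0.45394319 -0.21288616  0.23951108] [ 3.13222963e+00 -2.40942346e-01 -1.40838885e-04]
```

View pics/w1.png

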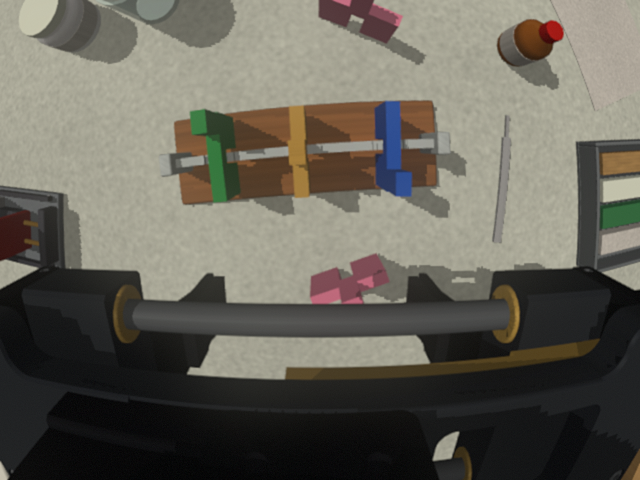

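The wrist view shows green (218,155, tab at the far end), brass (298,150) and blue (393,150, tab toward the robot) hanging on the bar. I'll zoom in for exact corners.

Run:
```python
from h import *
im=cv2.imread("pics/w1.png")[95:210,155:455]
im=cv2.convertScaleAbs(im,alpha=1.5,beta=10)
cv2.imwrite("pics/w1c.png",cv2.resize(im,(780,299),interpolation=cv2.INTER_CUBIC))
```

```text
(no output)
```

View pics/w1c.png

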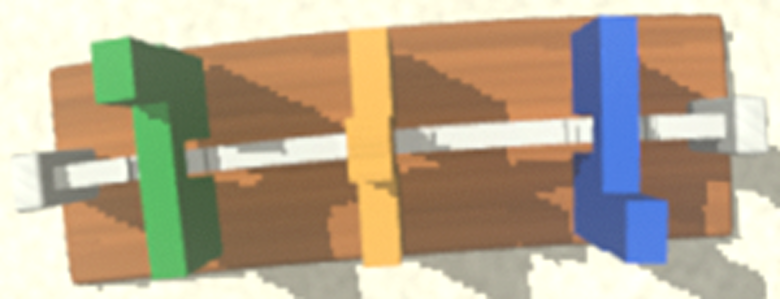

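send_rows --xyz '[[0, -40, 0], [0, -80, 0], [0, -120, 0], [0, -160, 0], [0, -200, 0], [0, -240, 0], [0, -280, 0], [0, -320, 0], [0, -360, 0], [0, -390, 0]]' --dr '[[0, 0, 0.02], [0, 0, 0.03], [0, 0, 0.05], [0, 0, 0.06], [0, 0, 0.08], [0, 0, 0.1], [0, 0, 0.11], [0, 0, 0.13], [0, 0, 0.15], [0, 0, 0.16]]'

```text
time: 2.7
position: [0.5132, 0.1769, 0.2399]
tool_rot: [-3.102, 0.486, -0.001]
ft_force: [0.0, 0.4, -0.1]
grip_width: 0.998
grip_force: 0.0
```

The crop shows clear top faces. Green's tab is at crop (92–133, 38–103), brass's tab at about (347–393, 117–183), and blue's tab at (626–667, 198–263). Next I'll move the tool back to see the fixture.

send_rows --xyz '[[-30, 0, 0], [-58, 0, 0], [-58, 0, 0], [-58, 0, 0], [-58, 0, 0], [-58, 0, 0], [-58, 0, 0], [-58, 0, 0], [-58, 0, 0], [-58, 0, 0]]' --dr '[[0, 0, 0], [0, 0, 0], [0, 0, 0], [0, 0, 0], [0, 0, 0], [0, 0, 0], [0, 0, 0], [0, 0, 0], [0, 0, 0], [0, 0, 0]]'

```text
time: 3.53
position: [0.4585, 0.1909, 0.2395]
tool_rot: [-3.103, 0.489, 0.0]
ft_force: [0.8, 0.5, 0.2]
grip_width: 0.993
grip_force: 0.0
```

Run:
```python
from h import *
import pickle
st=get_state(); im=get_image("wrist"); cv2.imwrite("pics/w2.png",im[:,:,::-1]); pickle.dump(st,open("st2.pkl","wb"))
print(st["position"],st["tool_rot"])
c=np.array([proj(p,st) for p in [(.48,.10,0),(.56,.32,0),(.56,.09,.1),(.48,.32,0)]]);print(c)
x0,y0=np.maximum(c.min(0)-40,0).astype(int);x1,y1=(c.max(0)+40).astype(int)
im=cv2.convertScaleAbs(im[y0:y1,x0:x1,::-1],alpha=1.4,beta=10); k=min(800/im.shape[1],600/im.shape[0])
print(x0,y0,k); cv2.imwrite("pics/w2c.png",cv2.resize(im,None,fx=k*.999,fy=k*.999,interpolation=cv2.INTER_CUBIC))
s1=pickle.load(open("st1.pkl","rb"))
P=lambda u,v,z:plane("wrist",(155+u/2.6+0,95+v/2.6),z,s1)
T={"green":[(92,42),(130,38),(135,101),(99,103)],"brass":[(347,119),(390,117),(394,181),(351,183)],"blue":[(626,198),(665,202),(667,263),(627,263)]}
B={"green":[(133,103),(165,103),(188,272),(152,276)],"brass":[(349,30),(387,28),(401,262),(365,265)],"blue":[(599,17),(636,17),(638,191),(602,190)]}
for n in T:
    q=np.array([P(*p,.116) for p in T[n]]); print(n,"tab",np.round(q.mean(0),4),"w",np.round(1e3*np.linalg.norm(q[0]-q[1])),"l",np.round(1e3*np.linalg.norm(q[1]-q[2])))
    b=np.array([P(*p,.080) for p in B[n]]); d=(b[0]+b[1]-b[2]-b[3])/2; print("  body",np.round(b.mean(0),4),np.round(b[:2].mean(0),4),np.round(b[2:].mean(0),4),"len",np.round(1e3*np.linalg.norm(d)),"w",np.round(1e3*np.linalg.norm(b[0]-b[1])),"ang",np.degrees(np.arctan2(d[1],d[0])))
a=P(30,183,.074);b=P(748,125,.074); print("posts",a,b,np.linalg.norm(a-b),np.degrees(np.arctan2(*(a-b)[1::-1])), (a+b)/2)
```

```text
[0.45845486 0.19089532 0.23947193] [-3.10307979e+00  4.89282038e-01  3.11198734e-04]
[[392.7787476  167.24398228]
 [173.55734853 162.1663174 ]
 [400.67377003  73.4810021 ]
 [198.39341328 230.57250712]]
133 33 2.5316455696202533
green tab [ 0.5553 -0.1411  0.116 ] w 12.0 l 18.0
  body [ 0.5191 -0.1383  0.08  ] [ 0.5471 -0.14    0.08  ] [ 0.4911 -0.1366  0.08  ] len 56.0 w 11.0 ang -3.4235734830387843
brass tab [ 0.5196 -0.2094  0.116 ] w 12.0 l 18.0
  body [ 0.5202 -0.2092  0.08  ] [ 0.5573 -0.2128  0.08  ] [ 0.4831 -0.2057  0.08  ] len 75.0 w 12.0 ang -5.412511330141892
blue tab [ 0.4859 -0.283   0.116 ] w 11.0 l 18.0
  body [ 0.523  -0.2875  0.08  ] [ 0.5506 -0.291   0.08  ] [ 0.4954 -0.284   0.08  ] len 56.0 w 12.0 ang -7.223943182293845
posts [ 0.53002266 -0.09173355  0.074     ] [ 0.51140223 -0.33162199  0.074     ] 0.24061002768024528 85.56153219243068 [ 0.52071245 -0.21167777  0.074     ]
```

View pics/w2c.png

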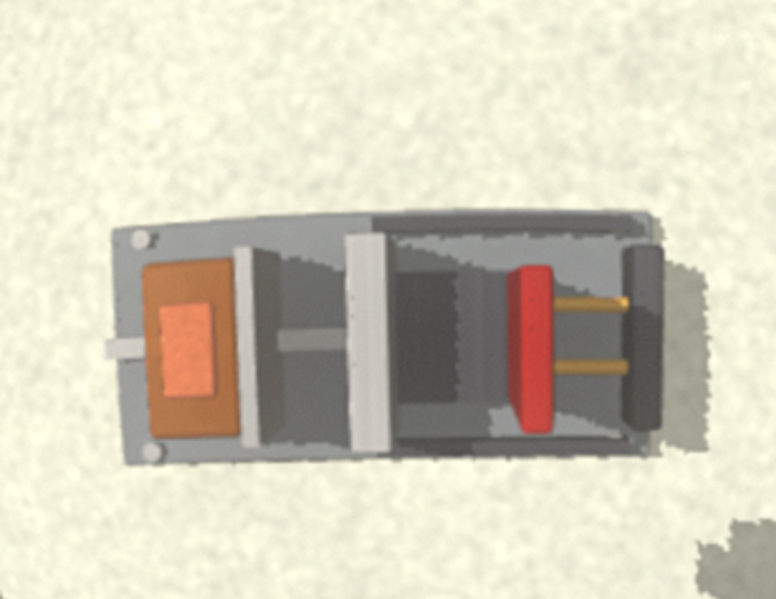

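The fixture crop shows the jaw top face, whose front edge runs (346,236)–(353,450). The specimen's steel plate front edge runs (252,247)–(260,444). The red plate top is at (525–552, 265–432).

Run:
```python
from h import *
import pickle
st=pickle.load(open("st2.pkl","rb")); k=2.5316*.999
P=lambda u,v,z:plane("wrist",(133+u/k,33+v/k),z,st)
D=lambda v:np.degrees(np.arctan2(v[1],v[0]))
n=np.round
j=[P(346,236,.065),P(353,450,.065)]; jb=[P(384,233,.065),P(390,450,.065)]
s=[P(252,247,.066),P(260,444,.066)]; sb=[P(143,267,.066),P(151,437,.066)]
r=[P(523,268,.112),P(552,267,.112),P(551,430,.112),P(525,430,.112)]
bed=[P(112,229,.012),P(125,464,.012),P(648,212,.012),P(648,455,.012)]
rib=[P(108,348,.022),P(330,340,.022)]
for nm,e in(("jaw",j),("jawback",jb),("spec",s),("specback",sb)):print(nm,n(np.mean(e,0),4),"len",n(1e3*np.linalg.norm(e[0]-e[1]),1),"normal ang",n(D(e[1]-e[0])+90,2))
print("bed centre",n(np.mean(bed,0),4),[n(b,4) for b in bed],"len",n(np.linalg.norm(bed[0]-bed[2]),4),n(np.linalg.norm(bed[1]-bed[3]),4),n(np.linalg.norm(bed[0]-bed[1]),4),"ang",D(bed[0]-bed[2]),D(bed[1]-bed[3]))
print("rib",n(rib,4),D(rib[0]-rib[1]))
print("red",n(np.mean(r,0),4),n([np.linalg.norm(r[0]-r[1]),np.linalg.norm(r[1]-r[2])],4))
a=np.radians(D(np.mean(s,0)-np.mean(j,0))); print("dir jaw->spec",np.degrees(a))
for ang in (72,73,74,75):
    x=np.array([np.cos(np.radians(ang)),np.sin(np.radians(ang)),0]); y=np.array([-x[1],x[0],0])
    o=np.mean(j,0); print(ang,"gap",n(1e3*(np.mean(s,0)-o)@x,1),"y: spec",n(1e3*(np.mean(s,0)-o)@y,1),"red",n(1e3*(np.mean(r,0)-o)@x,1),n(1e3*(np.mean(r,0)-o)@y,1),"bedc",n(1e3*(np.mean(bed,0)-o)@x,1),n(1e3*(np.mean(bed,0)-o)@y,1),"rib",[n(1e3*(q-o)@y,1) for q in rib])
```

```text
jaw [0.5178 0.2126 0.065 ] len 73.7 normal ang 253.09
jawback [0.5142 0.2003 0.065 ] len 74.6 normal ang 253.08
spec [0.5278 0.2436 0.066 ] len 68.4 normal ang 252.86
specback [0.5393 0.2818 0.066 ] len 60.4 normal ang 252.4
bed centre [0.5164 0.2085 0.012 ] [array([0.5956, 0.2977, 0.012 ]), array([0.5014, 0.3269, 0.012 ]), array([0.5314, 0.0907, 0.012 ]), array([0.4372, 0.1188, 0.012 ])] len 0.2167 0.2178 0.0986 ang 72.77631212141362 72.83871214953098
rib [[0.549  0.3122 0.022 ]
 [0.5208 0.225  0.022 ]] 72.13626731161347
red [0.5002 0.1548 0.112 ] [0.0084 0.0477]
dir jaw->spec 72.15557848826509
72 gap 32.5 y: spec 0.1 red -60.5 -1.1 bedc -4.4 0.1 rib [np.float64(1.2), np.float64(1.0)]
73 gap 32.5 y: spec -0.5 red -60.5 -0.0 bedc -4.4 0.1 rib [np.float64(-0.6), np.float64(0.7)]
74 gap 32.5 y: spec -1.0 red -60.5 1.1 bedc -4.4 0.2 rib [np.float64(-2.5), np.float64(0.5)]
75 gap 32.4 y: spec -1.6 red -60.4 2.1 bedc -4.4 0.3 rib [np.float64(-4.3), np.float64(0.3)]
```

```bash
cat >> h.py <<'E'
def go(p,ang,st=None):
    """tool shift (mm) and turn to reach TCP p, pointing down, tool x at ang degrees"""
    st=st or get_state(); T=R.from_rotvec(st["tool_rot"])
    G=R.from_euler("z",ang,degrees=True)*R.from_rotvec([np.pi,0,0])
    print("shift",np.round(1e3*T.inv().apply(np.array(p)-st["position"]),1),"dr",np.round((T.inv()*G).as_rotvec(),3))
E
python3 - <<'E'
from h import *
import bench
print([x for x in dir(bench) if not x.startswith("_")], getattr(bench,"nose_length",None))
go((.5553,-.1411,.098),-4)
E
```

```text
['MotionError', 'calibration', 'close_job', 'get_image', 'get_state', 'nose_length'] 0.017
shift [194.4 286.2 141.4] dr [-0.     0.    -0.243]
```

send_rows --xyz '[[21, 31, 0], [42, 62, 0], [64, 94, 0], [86, 126, 0], [107, 157, 10], [128, 188, 20], [150, 220, 30], [170, 250, 40], [186, 273, 50], [194, 286, 55]]' --dr '[[0, 0, -0.03], [0, 0, -0.06], [0, 0, -0.09], [0, 0, -0.12], [0, 0, -0.15], [0, 0, -0.18], [0, 0, -0.2], [0, 0, -0.22], [0, 0, -0.24], [0, 0, -0.243]]' --jaw 40 --grip_force 25

```text
time: 4.42
position: [0.5546, -0.1454, 0.1827]
tool_rot: [3.139, -0.116, -0.003]
ft_force: [0.6, -0.2, -0.1]
grip_width: 0.468
grip_force: 0.0
```

Run:
```python
from h import *
go((.5553,-.1411,.102),-4)
```

```text
shift [ 0.5 -4.4 80.7] dr [ 0.001  0.002 -0.004]
```

send_rows --xyz '[[0, 0, 0], [0, 0, 20], [0, 0, 40], [0, 0, 58], [0, 0, 72], [0, 0, 82], [0, 0, 82], [0, 0, 82], [0, 0, 82], [0, 0, 82]]' --dr '[[0, 0, 0], [0, 0, 0], [0, 0, 0], [0, 0, 0], [0, 0, 0], [0, 0, 0], [0, 0, 0], [0, 0, 0], [0, 0, 0], [0, 0, 0]]'

```text
time: 5.25
position: [0.5559, -0.1405, 0.1039]
tool_rot: [3.139, -0.108, 0.003]
ft_force: [-1.0, 0.2, -0.9]
grip_width: 0.461
grip_force: 0.0
```

Run:
```python
from h import *
st=get_state(); go((.5553,-.1411,.102),-4)
im=get_image("wrist"); cv2.imwrite("pics/w3.png",im[:,:,::-1])
for p in [(.5553,-.1411,.116),(.5193,-.1411,.08)]: print(proj(p,st))
```

```text
shift [-0.6  0.6  1.9] dr [ 0.001 -0.002  0.001]
[318.1152946  324.74529736]
[322.30711706 353.59704067]
```

View pics/w3.png

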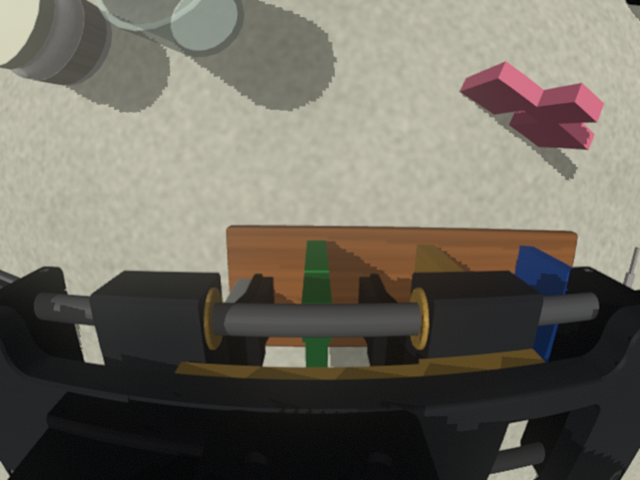

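The green tab at (317,310) stands centred between the fingers, so I'll close and lift.

send_rows --xyz '[[0, 0, 0], [0, 0, 0], [0, 0, 0], [0, 0, 0], [0, 0, 0], [0, 0, 0], [0, 0, 0], [0, 0, 0], [0, 0, -5], [0, 0, -10]]' --dr '[[0, 0, 0], [0, 0, 0], [0, 0, 0], [0, 0, 0], [0, 0, 0], [0, 0, 0], [0, 0, 0], [0, 0, 0], [0, 0, 0], [0, 0, 0]]' --jaw 4 --grip_force 30

```text
time: 6.13
position: [0.5546, -0.1406, 0.1125]
tool_rot: [-3.139, 0.109, 0.002]
ft_force: [0.2, -0.3, -0.8]
grip_width: 0.134
grip_force: 30.0
```

send_rows --xyz '[[0, 0, -15], [0, 0, -35], [0, 0, -55], [0, 0, -75], [0, 0, -95], [0, 0, -110], [0, 0, -120], [0, 0, -120], [0, 0, -120], [0, 0, -120]]' --dr '[[0, 0, 0], [0, 0, 0], [0, 0, 0], [0, 0, 0], [0, 0, 0], [0, 0, 0], [0, 0, 0], [0, 0, 0], [0, 0, 0], [0, 0, 0]]'

```text
time: 6.97
position: [0.5543, -0.1406, 0.2314]
tool_rot: [-3.139, 0.109, 0.003]
ft_force: [0.2, -0.4, -0.7]
grip_width: 0.138
grip_force: 30.0
```

Run:
```python
from h import *
o=np.array([.5178,.2126,0]); a=np.radians(72.9); X=np.array([np.cos(a),np.sin(a),0]); Y=np.array([-X[1],X[0],0])
t=o+.022*X-.028*Y; print("tab target",t)
go((t[0],t[1],.23),72.9-90)
```

```text
tab target [0.55103109 0.22539432 0.        ]
shift [ -28.6 -364.9    1.5] dr [-0.     0.002  0.229]
```

send_rows --xyz '[[-2, -25, 0], [-5, -60, 0], [-8, -98, 0], [-11, -136, 0], [-14, -174, 0], [-17, -212, 0], [-20, -250, 0], [-23, -288, 0], [-26, -326, 0], [-28, -355, 0]]' --dr '[[0, 0, 0.02], [0, 0, 0.04], [0, 0, 0.06], [0, 0, 0.09], [0, 0, 0.12], [0, 0, 0.14], [0, 0, 0.16], [0, 0, 0.19], [0, 0, 0.21], [0, 0, 0.229]]'

```text
time: 7.8
position: [0.55, 0.2189, 0.2312]
tool_rot: [-3.107, 0.464, 0.004]
ft_force: [1.0, 0.6, -0.8]
grip_width: 0.135
grip_force: 30.0
```

send_rows --xyz '[[0, -5, 0], [0, -8, 0], [0, -10, 10], [0, -10, 25], [0, -10, 40], [0, -10, 45], [0, -10, 45], [0, -10, 45], [0, -10, 45], [0, -10, 45]]' --dr '[[0, 0, 0], [0, 0, 0], [0, 0, 0], [0, 0, 0], [0, 0, 0], [0, 0, 0], [0, 0, 0], [0, 0, 0], [0, 0, 0], [0, 0, 0]]'

```text
time: 8.63
position: [0.5552, 0.2249, 0.1885]
tool_rot: [-3.106, 0.467, -0.002]
ft_force: [-0.5, 0.0, -0.4]
grip_width: 0.134
grip_force: 30.0
```

Run:
```python
from h import *
go((.551,.2254,.185),72.9-90)
go((.551,.2254,.096),72.9-90)
im=get_image("wrist"); cv2.imwrite("pics/w4.png",im[:,:,::-1])
for n in("side",):cv2.imwrite(f"pics/{n}4.png",cv2.resize(get_image(n)[230:390,220:400,::-1],(675,600),interpolation=cv2.INTER_CUBIC))
```

```text
shift [-4.2  0.7  3.5] dr [-0.001 -0.001 -0.   ]
shift [-4.3  0.8 92.5] dr [-0.001 -0.001 -0.   ]
```

View pics/w4.png

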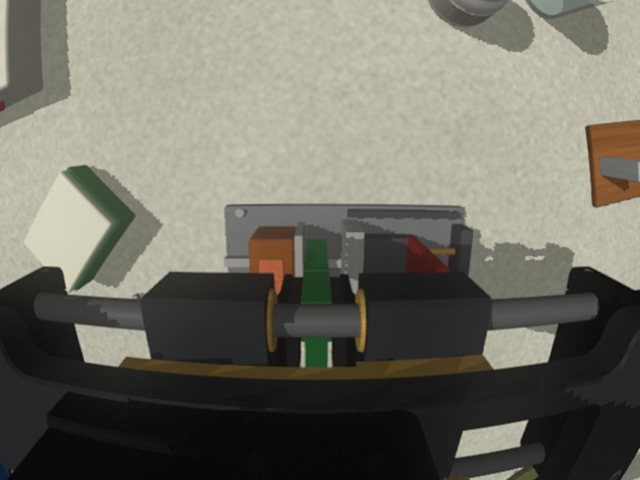

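The green spacer hangs straight over the gap: its far end is at (317,240), the specimen plate at (299,225–275) and the jaw at (352,235).

Run:
```python
from h import *
st=get_state(); im=cv2.imread("pics/w4.png")[:,:,::-1].copy()
b=blobs(im,"green",(295,225,345,300),50)[0][:,0]; top=b[b[:,1]<=b[:,1].min()+1]
print("far end px",top.min(0),top.max(0), "edges",[ (v,b[b[:,1]==v][:,0].min(),b[b[:,1]==v][:,0].max()) for v in (245,255,265,270)])
g=cv2.cvtColor(im,cv2.COLOR_RGB2GRAY); print(g[232:242,296:310:2]); print("row 240",g[240,285:365])
o=np.array([.5178,.2126,0]); a=np.radians(72.9); X=np.array([np.cos(a),np.sin(a),0]); Y=np.array([-X[1],X[0],0])
z=st["position"][2]-.103+.08+.0
for nm,px,zz in (("spacer end",((top.min(0)+top.max(0))/2)-[0,.5],z),):
    p=plane("wrist",px,zz,st)-o; print(nm,1e3*p@X,1e3*p@Y)
p=st["position"]-o; print("tcp",1e3*p@X,1e3*p@Y)
```

```text
Traceback (most recent call last):
ValueError: zero-size array to reduction operation minimum which has no identity
```

Run:
```python
from h import *
st=get_state(); im=cv2.imread("pics/w4.png")[:,:,::-1].copy()
b=blobs(im,"green",(295,225,345,300),50)[0][:,0]; top=b[:,1].min(); q=b[b[:,1]<=top+2]; print("far end",top,q[:,0].min(),q[:,0].max())
o=np.array([.5178,.2126,0]); a=np.radians(72.9); X=np.array([np.cos(a),np.sin(a),0]); Y=np.array([-X[1],X[0],0])
def F(px,z): p=plane("wrist",px,z,st)-o; return np.round([1e3*p@X,1e3*p@Y],1)
for z in (st["position"][2]-.103+.08,): print("spacer end",F(((q[:,0].min()+q[:,0].max()+1)/2,top),z),"L",F((q[:,0].min(),top),z),"R",F((q[:,0].max()+1,top),z))
p=st["position"]-o; print("tcp",1e3*p@X,1e3*p@Y)
print("bed far corners",F((226,206),.012),F((464,207),.012))
g=cv2.cvtColor(im,cv2.COLOR_RGB2GRAY).astype(int)
for v in (232,240): print(v,list(g[v,288:306]),list(g[v,336:368]))
print("col 352",list(g[222:245,352]),"col 301",list(g[216:240,301]))
```

```text
far end 252 318 325
spacer end [ 20.2 -51.5] L [ 22.1 -51.5] R [ 18.4 -51.5]
tcp 22.84016138967015 -31.87899276735514
bed far corners [103.5 -49.6] [-113.4  -49.9]
232 [np.int64(62), np.int64(61), np.int64(61), np.int64(60), np.int64(61), np.int64(58), np.int64(63), np.int64(76), np.int64(83), np.int64(86), np.int64(85), np.int64(85), np.int64(85), np.int64(85), np.int64(80), np.int64(70), np.int64(70), np.int64(74)] [np.int64(105), np.int64(97), np.int64(92), np.int64(96), np.int64(103), np.int64(103), np.int64(96), np.int64(95), np.int64(95), np.int64(100), np.int64(119), np.int64(125), np.int64(122), np.int64(120), np.int64(119), np.int64(121), np.int64(119), np.int64(119), np.int64(118), np.int64(119), np.int64(122), np.int64(122), np.int64(120), np.int64(118), np.int64(118), np.int64(119), np.int64(118), np.int64(111), np.int64(86), np.int64(72), np.int64(72), np.int64(73)]
240 [np.int64(81), np.int64(81), np.int64(80), np.int64(75), np.int64(64), np.int64(72), np.int64(112), np.int64(138), np.int64(144), np.int64(145), np.int64(144), np.int64(144), np.int64(145), np.int64(136),
[... 499 characters left out ...]
64(50)]
col 352 [np.int64(82), np.int64(84), np.int64(83), np.int64(84), np.int64(82), np.int64(83), np.int64(83), np.int64(83), np.int64(80), np.int64(87), np.int64(119), np.int64(141), np.int64(145), np.int64(143), np.int64(130), np.int64(100), np.int64(89), np.int64(91), np.int64(92), np.int64(93), np.int64(91), np.int64(91), np.int64(91)] col 301 [np.int64(110), np.int64(112), np.int64(111), np.int64(111), np.int64(112), np.int64(105), np.int64(93), np.int64(87), np.int64(84), np.int64(85), np.int64(86), np.int64(87), np.int64(86), np.int64(85), np.int64(83), np.int64(85), np.int64(85), np.int64(82), np.int64(85), np.int64(102), np.int64(127), np.int64(137), np.int64(138), np.int64(137)]
```

send_rows --xyz '[[-2, 0, 0], [-4.5, 0, 5], [-4.5, 0, 12], [-4.5, 0, 20], [-4.5, 0, 25], [-4.5, 0, 25], [-4.5, 0, 25], [-4.5, 0, 25], [-4.5, 0, 25], [-4.5, 0, 25]]' --dr '[[0, 0, 0], [0, 0, 0], [0, 0, 0], [0, 0, 0], [0, 0, 0], [0, 0, 0], [0, 0, 0], [0, 0, 0], [0, 0, 0], [0, 0, 0]]'

```text
time: 9.57
position: [0.5505, 0.2264, 0.1629]
tool_rot: [-3.106, 0.467, -0.001]
ft_force: [-0.5, -0.5, -1.3]
grip_width: 0.131
grip_force: 30.0
```

Run:
```python
from h import *
st=get_state(); im=get_image("wrist"); g=cv2.convertScaleAbs(im[190:310,200:500,::-1],alpha=1.5)
cv2.imwrite("pics/w5.png",cv2.resize(g,(800,320),interpolation=cv2.INTER_CUBIC))
o=np.array([.5178,.2126,0]); a=np.radians(72.9); X=np.array([np.cos(a),np.sin(a),0]); Y=np.array([-X[1],X[0],0])
z=st["position"][2]-.083; p=st["position"]-o; print("tcp",1e3*p@X,1e3*p@Y,"bottom z",z)
for x,y in((16,-38),(28,-38)): print("expected bottom corner px in crop",(proj(o+(x*X+y*Y)*1e-3+[0,0,z],st)-[200,190])*800/300)
for x,y in((0,-38),(32.5,-35)): print("jaw/spec top corner",(proj(o+(x*X+y*Y)*1e-3+[0,0,.065],st)-[200,190])*800/300)
```

```text
tcp 22.844256724067755 -27.17426773990416 bottom z 0.07989324373688363
expected bottom corner px in crop [339.26885593 130.39970882]
expected bottom corner px in crop [288.74671965 130.38367621]
jaw/spec top corner [400.80632537 116.05068506]
jaw/spec top corner [272.24072264 127.50589129]
```

View pics/w5.png

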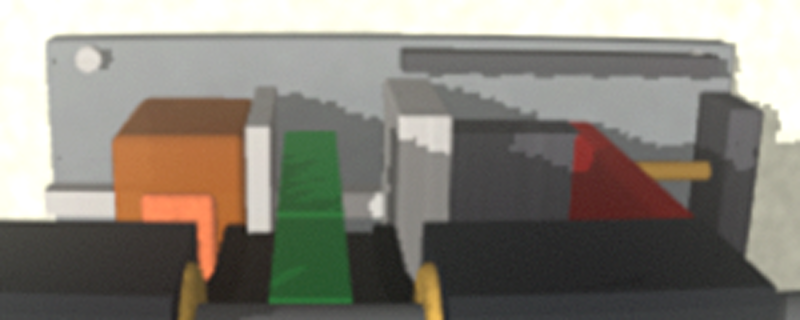

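The spacer's bottom corners at (285,131) and (337,131) match the prediction, lying between the specimen plate (272) and the jaw (388). Descending.

send_rows --xyz '[[0, 0, 8], [0, 0, 18], [0, 0, 28], [0, 0, 38], [0, 0, 46], [0, 0, 52], [0, 0, 57], [0, 0, 60], [0, 0, 62], [0, 0, 62]]' --dr '[[0, 0, 0], [0, 0, 0], [0, 0, 0], [0, 0, 0], [0, 0, 0], [0, 0, 0], [0, 0, 0], [0, 0, 0], [0, 0, 0], [0, 0, 0]]'

```text
time: 10.45
position: [0.5502, 0.2263, 0.1003]
tool_rot: [3.107, -0.467, -0.0]
ft_force: [0.5, 0.3, -0.9]
grip_width: 0.136
grip_force: 30.0
```

send_rows --xyz '[[0, 0, 1], [0, 0, 2], [0, 0, 2.5], [0, 0, 3], [0, 0, 3.5], [0, 0, 4], [0, 0, 4.5], [0, 0, 5], [0, 0, 5], [0, 0, 5]]' --dr '[[0, 0, 0], [0, 0, 0], [0, 0, 0], [0, 0, 0], [0, 0, 0], [0, 0, 0], [0, 0, 0], [0, 0, 0], [0, 0, 0], [0, 0, 0]]'

```text
time: 11.28
position: [0.5502, 0.2263, 0.0955]
tool_rot: [3.107, -0.467, -0.0]
ft_force: [0.1, -0.3, -1.6]
grip_width: 0.135
grip_force: 30.0
```

send_rows --xyz '[[0, -1, 0], [0, -2, 0], [0, -2.5, 0], [0, -2.5, 0.5], [0, -2.5, 1], [0, -2.5, 1.5], [0, -2.5, 2], [0, -2.5, 2], [0, -2.5, 2], [0, -2.5, 2]]' --dr '[[0, 0, 0], [0, 0, 0], [0, 0, 0], [0, 0, 0], [0, 0, 0], [0, 0, 0], [0, 0, 0], [0, 0, 0], [0, 0, 0], [0, 0, 0]]'

```text
time: 12.12
position: [0.5512, 0.2289, 0.0946]
tool_rot: [3.107, -0.467, 0.001]
ft_force: [-1.6, -1.5, 6.1]
grip_width: 0.128
grip_force: 30.0
```

send_rows --xyz '[[0, 0, -0.5], [0, 0, -0.5], [0, 0, -0.5], [0, 0, -0.5], [0, 0, -0.5], [0, 0, -0.5], [0, 0, -15], [0, 0, -30], [0, 0, -50], [0, 0, -70]]' --dr '[[0, 0, 0], [0, 0, 0], [0, 0, 0], [0, 0, 0], [0, 0, 0], [0, 0, 0], [0, 0, 0], [0, 0, 0], [0, 0, 0], [0, 0, 0]]' --jaw 36

```text
time: 12.95
position: [0.5508, 0.2288, 0.1651]
tool_rot: [-3.107, 0.466, 0.0]
ft_force: [0.9, 0.1, 0.4]
grip_width: 0.413
grip_force: 0.0
```

send_rows --xyz '[[0, 0, -20], [0, 0, -45], [-10, 0, -65], [-25, 0, -75], [-40, 0, -75], [-50, 0, -75], [-55, 0, -75], [-55, 0, -75], [-55, 0, -75], [-55, 0, -75]]' --dr '[[0, 0, 0], [0, 0, 0], [0, 0, 0], [0, 0, 0], [0, 0, 0], [0, 0, 0], [0, 0, 0], [0, 0, 0], [0, 0, 0], [0, 0, 0]]'

```text
time: 13.78
position: [0.499, 0.2441, 0.2382]
tool_rot: [3.106, -0.468, -0.0]
ft_force: [0.1, -0.4, -0.5]
grip_width: 0.416
grip_force: 0.0
```

Run:
```python
from h import *
st=get_state(); im=get_image("wrist"); cv2.imwrite("pics/w6.png",im[:,:,::-1]);print(st["position"],st["tool_rot"])
a,b=proj((.48,.10,0),st),proj((.56,.32,0),st); print(a,b)
x0,y0=int(min(a[0],b[0]))-40,max(int(min(a[1],b[1]))-70,0); g=cv2.convertScaleAbs(im[y0:y0+180,x0:x0+300,::-1],alpha=1.4); print(x0,y0,800/300)
cv2.imwrite("pics/w6c.png",cv2.resize(g,(800,480),interpolation=cv2.INTER_CUBIC))
go((.4859,-.283,.23),-6)
```

```text
[0.49900988 0.24410649 0.23818021] [ 3.10608760e+00 -4.68333003e-01 -4.24009352e-04]
[448.70902755 191.71082286] [229.86917943 179.52011899]
189 109 2.6666666666666665
shift [142.9 507.6   8.2] dr [ 0.     0.001 -0.195]
```

View pics/w6c.png

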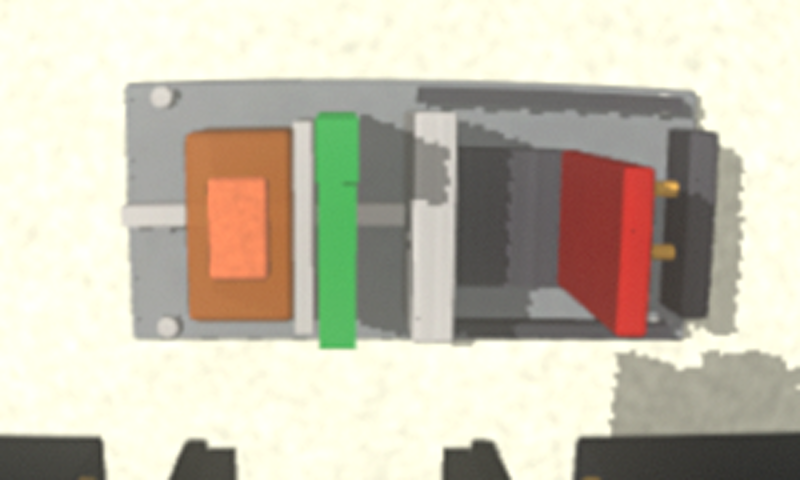

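Green stands upright beside the specimen plate: its body runs x 318–357 in the crop and the jaw's front edge is at about 412. I'll measure the remaining gap in the script and move back to the stand for blue.

Run:
```python
from h import *
st=get_state()
o=np.array([.5178,.2126,0]); a=np.radians(72.9); X=np.array([np.cos(a),np.sin(a),0]); Y=np.array([-X[1],X[0],0])
def F(u,v,z): p=plane("wrist",(189+u*.375,109+v*.375),z,st)-o; return np.round([1e3*p@X,1e3*p@Y],1)
print("green jaw side",F(357,190,.072),F(355,347,.072),"spec side",F(319,347,.072),"far end bottom",F(337,113,.072+.036))
print("jaw",F(413,113,.065),F(411,340,.065),"spec",F(313,122,.066),F(312,332,.066))
```

```text
green jaw side [ 19.  -13.2] [19.5 37.7] spec side [31.2 37.7] far end bottom [ 25.2 -37.9]
jaw [  1.1 -37.5] [ 0.9 37.1] spec [ 32.9 -34.5] [33.6 34.1]
```

send_rows --xyz '[[10, 34, 0], [21, 73, 0], [32, 112, 0], [43, 151, 0], [54, 190, 0], [65, 229, 0], [76, 268, 0], [87, 307, 0], [98, 346, 0], [109, 385, 0]]' --dr '[[0, 0, -0.02], [0, 0, -0.04], [0, 0, -0.06], [0, 0, -0.08], [0, 0, -0.1], [0, 0, -0.12], [0, 0, -0.14], [0, 0, -0.16], [0, 0, -0.18], [0, 0, -0.195]]'

```text
time: 14.67
position: [0.4892, -0.1578, 0.2384]
tool_rot: [3.137, -0.162, -0.0]
ft_force: [1.2, 0.7, -0.5]
grip_width: 0.416
grip_force: 0.0
```

Run:
```python
from h import *
go((.4859,-.283,.103),-6)
```

```text
shift [  9.6 124.8 135.5] dr [0.    0.    0.002]
```

send_rows --xyz '[[2, 35, 0], [5, 70, 0], [8, 102, 0], [9.5, 120, 10], [9.5, 125.5, 25], [9.5, 125.5, 40], [9.5, 125.5, 50], [9.5, 125.5, 60], [9.5, 125.5, 60], [9.5, 125.5, 60]]' --dr '[[0, 0, 0], [0, 0, 0], [0, 0, 0], [0, 0, 0], [0, 0, 0], [0, 0, 0], [0, 0, 0], [0, 0, 0], [0, 0, 0], [0, 0, 0]]'

```text
time: 15.5
position: [0.4861, -0.2801, 0.1781]
tool_rot: [-3.137, 0.16, 0.001]
ft_force: [-0.1, -0.5, 0.4]
grip_width: 0.413
grip_force: 0.0
```

Run:
```python
from h import *
go((.4859,-.283,.103),-6)
```

```text
shift [ 0.2  2.9 75.1] dr [-0.001  0.001  0.003]
```

send_rows --xyz '[[0, 1, 10], [0, 2.5, 25], [0, 2.5, 42], [0, 2.5, 57], [0, 2.5, 68], [0, 2.5, 75], [0, 2.5, 75], [0, 2.5, 75], [0, 2.5, 75], [0, 2.5, 75]]' --dr '[[0, 0, 0], [0, 0, 0], [0, 0, 0], [0, 0, 0], [0, 0, 0], [0, 0, 0], [0, 0, 0], [0, 0, 0], [0, 0, 0], [0, 0, 0]]'

```text
time: 16.33
position: [0.4865, -0.2838, 0.1046]
tool_rot: [3.136, -0.162, 0.003]
ft_force: [0.7, -0.0, -0.1]
grip_width: 0.412
grip_force: 0.0
```

send_rows --xyz '[[0, 0, 0], [0, 0, 0], [0, 0, 0], [0, 0, 0], [0, 0, 0], [0, 0, 0], [0, 0, 0], [0, 0, 0], [0, 0, 0], [0, 0, 0]]' --dr '[[0, 0, 0], [0, 0, 0], [0, 0, 0], [0, 0, 0], [0, 0, 0], [0, 0, 0], [0, 0, 0], [0, 0, 0], [0, 0, 0], [0, 0, 0]]' --jaw 4 --grip_force 30

```text
time: 17.17
position: [0.4858, -0.2836, 0.1037]
tool_rot: [3.137, -0.162, 0.0]
ft_force: [0.1, -0.1, 0.8]
grip_width: 0.139
grip_force: 30.0
```

send_rows --xyz '[[0, 0, -8], [0, 0, -20], [0, 0, -40], [0, 0, -60], [0, 0, -80], [0, 0, -100], [0, 0, -120], [0, 0, -130], [0, 0, -130], [0, 0, -130]]' --dr '[[0, 0, 0], [0, 0, 0], [0, 0, 0], [0, 0, 0], [0, 0, 0], [0, 0, 0], [0, 0, 0], [0, 0, 0], [0, 0, 0], [0, 0, 0]]'

```text
time: 18.0
position: [0.4859, -0.2835, 0.234]
tool_rot: [3.137, -0.162, 0.001]
ft_force: [-0.6, -0.6, -0.9]
grip_width: 0.136
grip_force: 30.0
```

Run:
```python
from h import *
o=np.array([.5178,.2126,0]); a=np.radians(72.9); X=np.array([np.cos(a),np.sin(a),0]); Y=np.array([-X[1],X[0],0])
t=o+.0100*X+.028*Y; print("tab target",t)
go((t[0],t[1],.232),72.9-90)
```

```text
tab target [0.4939782  0.23039106 0.        ]
shift [ -44.8 -512.     1.6] dr [ 0.001 -0.001  0.195]
```

send_rows --xyz '[[-2, -25, 0], [-5, -62, 0], [-8, -101, 0], [-11, -140, 0], [-15, -180, 0], [-18, -220, 0], [-22, -260, 0], [-26, -300, 0], [-29, -340, 0], [-33, -377, 0]]' --dr '[[0, 0, 0], [0, 0, 0], [0, 0, 0], [0, 0, 0], [0, 0, 0], [0, 0, 0], [0, 0, 0], [0, 0, 0], [0, 0, 0], [0, 0, 0]]'

```text
time: 18.83
position: [0.4905, 0.0971, 0.2321]
tool_rot: [3.137, -0.161, -0.003]
ft_force: [1.5, -0.7, 0.0]
grip_width: 0.136
grip_force: 30.0
```

send_rows --xyz '[[-3, -35, 0], [-6, -70, 0], [-9, -102, 0], [-11, -125, 0], [-12, -135, 0], [-12, -135, 0], [-12, -135, 15], [-12, -135, 30], [-12, -135, 40], [-12, -135, 40]]' --dr '[[0, 0, 0.03], [0, 0, 0.06], [0, 0, 0.09], [0, 0, 0.12], [0, 0, 0.16], [0, 0, 0.195], [0, 0, 0.195], [0, 0, 0.195], [0, 0, 0.195], [0, 0, 0.195]]'

```text
time: 19.67
position: [0.4916, 0.2293, 0.1899]
tool_rot: [3.104, -0.466, -0.009]
ft_force: [-0.2, -0.9, -0.5]
grip_width: 0.132
grip_force: 30.0
```

Run:
```python
from h import *
go((.4940,.2304,.163),72.9-90)
```

```text
shift [ 2.1 -1.9 26.9] dr [0.004 0.005 0.   ]
```

send_rows --xyz '[[1, -1, 0], [2, -1.5, 5], [2, -1.5, 12], [2, -1.5, 20], [2, -1.5, 25], [2, -1.5, 27], [2, -1.5, 27], [2, -1.5, 27], [2, -1.5, 27], [2, -1.5, 27]]' --dr '[[0, 0, 0], [0, 0, 0], [0, 0, 0], [0, 0, 0], [0, 0, 0], [0, 0, 0], [0, 0, 0], [0, 0, 0], [0, 0, 0], [0, 0, 0]]'

```text
time: 20.5
position: [0.4963, 0.2314, 0.1669]
tool_rot: [-3.107, 0.467, -0.001]
ft_force: [0.5, 0.3, -0.4]
grip_width: 0.131
grip_force: 30.0
```

Run:
```python
from h import *
st=get_state(); go((.4940,.2304,.163),72.9-90,st)
im=get_image("wrist"); cv2.imwrite("pics/w7f.png",im[:,:,::-1])
o=np.array([.5178,.2126,0]); a=np.radians(72.9); X=np.array([np.cos(a),np.sin(a),0]); Y=np.array([-X[1],X[0],0])
z=st["position"][2]-.0837; p=st["position"]-o; x,y=1e3*p@X,1e3*p@Y-28; print("spacer",x,y,"bottom",z)
E=[proj(o+(u*X+v*Y)*1e-3+[0,0,w],st) for u,v,w in((x-6,y-38,z),(x+6,y-38,z),(x-6,y-38,z+.06),(x+6,y-38,z+.06),(1,-38,.065),(19.3,-38,.072),(31.3,-37,.108))]
x0,y0=int(E[0][0])-110,int(E[0][1])-70
print(np.round((np.array(E)-[x0,y0])*3.2))
cv2.imwrite("pics/w7.png",cv2.resize(cv2.convertScaleAbs(im[y0:y0+150,x0:x0+250,::-1],alpha=1.5),(800,480),interpolation=cv2.INTER_CUBIC))
```

```text
shift [-1.9  1.6  3.9] dr [-0.    -0.001  0.   ]
spacer 11.658934124004329 -1.928980518528725 bottom 0.08319945870273054
[[353. 227.]
 [290. 227.]
 [364. 231.]
 [279. 231.]
 [373. 236.]
 [283. 236.]
 [206. 246.]]
```

View pics/w7.png

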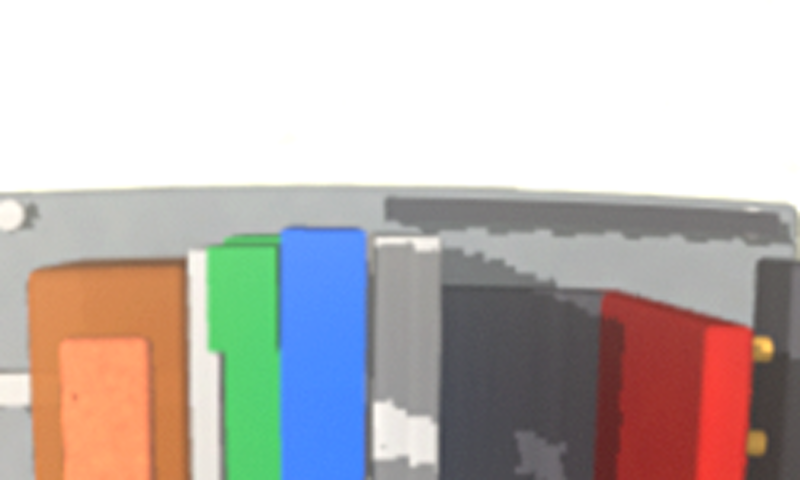

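Blue's far end is at (281–366, 229), beside the jaw's front edge at 373. The prediction holds to under 1 mm. I'll apply the (-2, +1.5) correction and descend.

send_rows --xyz '[[-1, 1, 0], [-2, 1.5, 0], [-2, 1.5, 2], [-2, 1.5, 8], [-2, 1.5, 13], [-2, 1.5, 15], [-2, 1.5, 15], [-2, 1.5, 15], [-2, 1.5, 15], [-2, 1.5, 15]]' --dr '[[0, 0, 0], [0, 0, 0], [0, 0, 0], [0, 0, 0], [0, 0, 0], [0, 0, 0], [0, 0, 0], [0, 0, 0], [0, 0, 0], [0, 0, 0]]'

```text
time: 21.38
position: [0.4939, 0.2306, 0.1517]
tool_rot: [-3.107, 0.466, -0.0]
ft_force: [0.3, 0.5, -0.8]
grip_width: 0.141
grip_force: 30.0
```

Run:
```python
from h import *
st=get_state();go((.4940,.2304,.0957),72.9-90,st); print(st["ft_force"])
```

```text
shift [ 0.2  0.1 56. ] dr [-0. -0.  0.]
[ 0.25872983  0.48478818 -0.82467409]
```

send_rows --xyz '[[0, 0, 5], [0, 0, 12], [0, 0, 20], [0, 0, 28], [0, 0, 36], [0, 0, 43], [0, 0, 48], [0, 0, 51], [0, 0, 52], [0, 0, 52]]' --dr '[[0, 0, 0], [0, 0, 0], [0, 0, 0], [0, 0, 0], [0, 0, 0], [0, 0, 0], [0, 0, 0], [0, 0, 0], [0, 0, 0], [0, 0, 0]]'

```text
time: 22.22
position: [0.4937, 0.2305, 0.0993]
tool_rot: [3.107, -0.466, -0.0]
ft_force: [0.5, -0.1, -1.2]
grip_width: 0.133
grip_force: 30.0
```

send_rows --xyz '[[0, 0, 1], [0, 0, 2], [0, 0, 2.5], [0, 0, 3], [0, 0, 3.5], [0, 0, 4], [0, 0, 4.5], [0, 0, 4.5], [0, 0, 4.5], [0, 0, 4.5]]' --dr '[[0, 0, 0], [0, 0, 0], [0, 0, 0], [0, 0, 0], [0, 0, 0], [0, 0, 0], [0, 0, 0], [0, 0, 0], [0, 0, 0], [0, 0, 0]]'

```text
time: 23.05
position: [0.494, 0.2305, 0.0957]
tool_rot: [3.107, -0.467, 0.001]
ft_force: [-1.0, -0.9, 5.3]
grip_width: 0.132
grip_force: 30.0
```

send_rows --xyz '[[0, 0, -0.5], [0, 0, -0.5], [0, 0, -0.5], [0, 0, -0.5], [0, 0, -0.5], [0, 0, -0.5], [0, 0, -15], [0, 0, -35], [0, 0, -60], [0, 0, -85]]' --dr '[[0, 0, 0], [0, 0, 0], [0, 0, 0], [0, 0, 0], [0, 0, 0], [0, 0, 0], [0, 0, 0], [0, 0, 0], [0, 0, 0], [0, 0, 0]]' --jaw 34

```text
time: 23.88
position: [0.4932, 0.2303, 0.1805]
tool_rot: [3.106, -0.466, -0.002]
ft_force: [0.7, 0.8, 0.4]
grip_width: 0.388
grip_force: 0.0
```

send_rows --xyz '[[0, 0, -20], [-10, 0, -40], [-25, 0, -55], [-40, 0, -55], [-50, 0, -55], [-50, 0, -55], [-50, 0, -55], [-50, 0, -55], [-50, 0, -55], [-50, 0, -55]]' --dr '[[0, 0, 0], [0, 0, 0], [0, 0, 0], [0, 0, 0], [0, 0, 0], [0, 0, 0], [0, 0, 0], [0, 0, 0], [0, 0, 0], [0, 0, 0]]' --jaw 0

```text
time: 24.72
position: [0.4464, 0.2446, 0.2345]
tool_rot: [3.106, -0.468, -0.002]
ft_force: [-0.8, 0.5, -0.4]
grip_width: 0.007
grip_force: 0.0
```

Run:
```python
from h import *
st=get_state(); im=get_image("wrist"); cv2.imwrite("pics/w8.png",im[:,:,::-1])
o=np.array([.5178,.2126,0]); a=np.radians(72.9); X=np.array([np.cos(a),np.sin(a),0]); Y=np.array([-X[1],X[0],0])
for c in("blue","green"):
    ex=proj(o+.02*X+[0,0,.07],st); r=[max(0,int(ex[0])-70),max(0,int(ex[1])-90),int(ex[0])+70,int(ex[1])+90]
    b=blobs(im,c,r,40)
    for q in b[:2]:
        q=q[:,0]; print(c,len(q),"bbox",q.min(0),q.max(0))
        for v in range(q[:,1].min()+4,q[:,1].max(),15):
            w=q[q[:,1]==v][:,0]
            if len(w)>1: print("  row",v,[np.round([1e3*(plane("wrist",(u,v),.072,st)-o)@X,1e3*(plane("wrist",(u,v),.072,st)-o)@Y],1) for u in(w.min(),w.max()+1)])
bp=o-.081*X; print("plate back approx",o-.066*X); go(tuple((o-.095*X)[:2])+(.2,),72.9-90,st)
```

```text
blue 214 bbox [307  91] [323 184]
  row 95 [array([ 15.4, -33.9]), array([  4. , -33.9])]
  row 110 [array([ 15.5, -21.3]), array([  4.9, -21.3])]
  row 125 [array([16.3, -8.8]), array([ 4.1, -8.8])]
  row 140 [array([15.5,  3.6]), array([4.1, 3.6])]
  row 155 [array([16.4, 16. ]), array([ 4. , 16.1])]
  row 170 [array([17.2, 28.5]), array([ 3.2, 28.5])]
green 156 bbox [290 113] [304 180]
  row 117 [array([ 31. , -15.6]), array([ 18.7, -15.5])]
  row 132 [array([31. , -3.2]), array([19.6, -3. ])]
  row 147 [array([31.1,  9.3]), array([18.8,  9.4])]
  row 162 [array([31.2, 21.7]), array([18.8, 21.8])]
  row 177 [array([30.5, 34.2]), array([18.9, 34.3])]
green 71 bbox [287  86] [302 108]
  row 90 [array([ 33.4, -38.4]), array([ 20.3, -38.2])]
  row 105 [array([ 33.4, -25.7]), array([ 20.3, -25.5])]
plate back approx [0.49839334 0.14951766 0.        ]
shift [ 77.8 104.6  34.5] dr [ 0.     0.001 -0.001]
```

Both spacers stand square: blue at x 4–15.7 mm and green at 18.8–31 mm. Next I'll go behind the red plate with the fingers closed.

send_rows --xyz '[[15, 20, 0], [35, 47, 0], [55, 74, 0], [70, 94, 0], [78, 105, 0], [78, 105, 0], [78, 105, 20], [78, 105, 45], [78, 105, 65], [78, 105, 70]]' --dr '[[0, 0, 0], [0, 0, 0], [0, 0, 0], [0, 0, 0], [0, 0, 0], [0, 0, 0], [0, 0, 0], [0, 0, 0], [0, 0, 0], [0, 0, 0]]'

```text
time: 25.6
position: [0.4872, 0.1225, 0.1618]
tool_rot: [3.106, -0.464, -0.009]
ft_force: [-0.5, -0.7, 0.2]
grip_width: 0.002
grip_force: 0.0
```

Run:
```python
from h import *
o=np.array([.5178,.2126,0]); a=np.radians(72.9); X=np.array([np.cos(a),np.sin(a),0])
go(tuple((o-.095*X)[:2])+(.087,),72.9-90)
```

```text
shift [ 3.1 -0.2 74.8] dr [0.002 0.005 0.002]
```

send_rows --xyz '[[1, 0, 5], [2, 0, 15], [2, 0, 28], [2, 0, 42], [2, 0, 56], [2, 0, 66], [2, 0, 74], [2, 0, 76], [2, 0, 76], [2, 0, 76]]' --dr '[[0, 0, 0], [0, 0, 0], [0, 0, 0], [0, 0, 0], [0, 0, 0], [0, 0, 0], [0, 0, 0], [0, 0, 0], [0, 0, 0], [0, 0, 0]]'

```text
time: 26.43
position: [0.4921, 0.1215, 0.0896]
tool_rot: [-3.106, 0.467, -0.001]
ft_force: [0.3, 0.3, 0.6]
grip_width: 0.002
grip_force: 0.0
```

send_rows --xyz '[[0, -1, 0], [0, -2.5, 0], [0, -4, 0], [0, -5.5, 0], [0, -7, 0], [0, -8.5, 0], [0, -10, 0], [0, -11, 0], [0, -12, 0], [0, -12, 0]]' --dr '[[0, 0, 0], [0, 0, 0], [0, 0, 0], [0, 0, 0], [0, 0, 0], [0, 0, 0], [0, 0, 0], [0, 0, 0], [0, 0, 0], [0, 0, 0]]'

```text
time: 27.27
position: [0.4951, 0.133, 0.089]
tool_rot: [-3.107, 0.466, -0.0]
ft_force: [0.1, -0.2, 0.1]
grip_width: 0.008
grip_force: 0.0
```

send_rows --xyz '[[0, -0.5, 0], [0, -1, 0], [0, -1.5, 0], [0, -2, 0], [0, -2.5, 0], [0, -3, 0], [0, -3.5, 0], [0, -4, 0], [0, -4.5, 0], [0, -5, 0]]' --dr '[[0, 0, 0], [0, 0, 0], [0, 0, 0], [0, 0, 0], [0, 0, 0], [0, 0, 0], [0, 0, 0], [0, 0, 0], [0, 0, 0], [0, 0, 0]]'

```text
time: 28.1
position: [0.4964, 0.1369, 0.0889]
tool_rot: [3.106, -0.467, -0.001]
ft_force: [-1.1, -1.6, 1.2]
grip_width: 0.004
grip_force: 1.3
```

send_rows --xyz '[[0, -0.5, 0], [0, -1, 0], [0, -1.5, 0], [0, -2, 0], [0, -2.5, 0], [0, -3, 0], [0, -3.5, 0], [0, -4, 0], [0, -4.5, 0], [0, -5, 0]]' --dr '[[0, 0, 0], [0, 0, 0], [0, 0, 0], [0, 0, 0], [0, 0, 0], [0, 0, 0], [0, 0, 0], [0, 0, 0], [0, 0, 0], [0, 0, 0]]'

```text
time: 28.93
position: [0.498, 0.1421, 0.089]
tool_rot: [3.106, -0.467, -0.0]
ft_force: [-1.2, -3.1, 0.8]
grip_width: 0.002
grip_force: 1.8
```

send_rows --xyz '[[0, -0.4, 0], [0, -0.8, 0], [0, -1.2, 0], [0, -1.6, 0], [0, -2, 0], [0, -2.4, 0], [0, -2.8, 0], [0, -3.2, 0], [0, -3.2, 0], [0, -3.2, 0]]' --dr '[[0, 0, 0], [0, 0, 0], [0, 0, 0], [0, 0, 0], [0, 0, 0], [0, 0, 0], [0, 0, 0], [0, 0, 0], [0, 0, 0], [0, 0, 0]]'

```text
time: 29.77
position: [0.4989, 0.1453, 0.089]
tool_rot: [3.107, -0.467, -0.0]
ft_force: [-0.6, -4.0, 0.9]
grip_width: 0.005
grip_force: 2.1
```

send_rows --xyz '[[0, -0.2, 0], [0, -0.4, 0], [0, -0.6, 0], [0, -0.8, 0], [0, -1, 0], [0, -1.2, 0], [0, -1.4, 0], [0, -1.5, 0], [0, -1.5, 0], [0, -1.5, 0]]' --dr '[[0, 0, 0], [0, 0, 0], [0, 0, 0], [0, 0, 0], [0, 0, 0], [0, 0, 0], [0, 0, 0], [0, 0, 0], [0, 0, 0], [0, 0, 0]]'

```text
time: 30.6
position: [0.499, 0.1453, 0.089]
tool_rot: [3.104, -0.467, -0.002]
ft_force: [-3.2, -6.4, 3.4]
grip_width: 0.008
grip_force: 4.1
```

send_rows --xyz '[[0, -0.3, 0], [0, -0.6, 0], [0, -0.9, 0], [0, -1.2, 0], [0, -1.5, 0], [0, -1.8, 0], [0, -2, 0], [0, -2, 0], [0, -2, 0], [0, -2, 0]]' --dr '[[0, 0, 0], [0, 0, 0], [0, 0, 0], [0, 0, 0], [0, 0, 0], [0, 0, 0], [0, 0, 0], [0, 0, 0], [0, 0, 0], [0, 0, 0]]'

```text
time: 31.43
position: [0.499, 0.1454, 0.0889]
tool_rot: [3.101, -0.468, -0.004]
ft_force: [-5.0, -11.3, 6.1]
grip_width: 0.003
grip_force: 6.7
```

send_rows --xyz '[[0, -0.3, 0], [0, -0.6, 0], [0, -0.9, 0], [0, -1.2, 0], [0, -1.5, 0], [0, -1.5, 0], [0, -1.5, 0], [0, -1.5, 0], [0, -1.5, 0], [0, -1.5, 0]]' --dr '[[0, 0, 0], [0, 0, 0], [0, 0, 0], [0, 0, 0], [0, 0, 0], [0, 0, 0], [0, 0, 0], [0, 0, 0], [0, 0, 0], [0, 0, 0]]'

```text
time: 32.27
position: [0.499, 0.1454, 0.0889]
tool_rot: [3.098, -0.469, -0.006]
ft_force: [-8.9, -13.7, 9.0]
grip_width: 0.007
grip_force: 8.7
```

Run:
```python
from h import *
st=get_state(); print(st["ft_force"],st["position"]); o=np.array([.5178,.2126,0]); a=np.radians(72.9); X=np.array([np.cos(a),np.sin(a),0]); Y=np.array([-X[1],X[0],0])
B=[]
for n,r in(("scene",(370,205,450,285)),("side",(240,260,370,370))):
    im=get_image(n); cv2.imwrite(f"pics/{n}9.png",im[:,:,::-1])
    for c in("blue","green"):
        b=blobs(im,c,r,8); print(n,c,[(cv2.boundingRect(q),cv2.contourArea(q)) for q in b])
        for q in b[:1]:
            t=q[:,0][q[:,0,1].argmin()]; p=plane(n,t,.108)-o; print("   tab top X,Y mm",np.round([1e3*p@X,1e3*p@Y],1))
print(get_state()["ft_force"])
```

```text
[ -8.92329746 -13.70318347   8.97857499] [0.49895244 0.14538987 0.0888749 ]
scene blue [((401, 222, 18, 42), 100.5)]
   tab top X,Y mm [17.7 30.4]
scene green [((405, 231, 16, 34), 112.5)]
   tab top X,Y mm [29.8  5.6]
side blue [((291, 300, 22, 37), 219.0)]
   tab top X,Y mm [25.5 -8.8]
side green [((281, 293, 28, 48), 285.0)]
   tab top X,Y mm [ 27.  -34.6]
[ -7.80817622 -14.12280737   9.3905735 ]
```

The plate holds still at about 16 N with 9.5 mm of travel, short of the 18 mm stop. Both spacers are packed against the specimen, so I'm handing in.

```bash
python3 -c "
from bench import *
print(close_job())"
```

```text
the job is handed in; nothing more can be done
None
```

The job is handed in, with no verdict returned: the green and blue spacers stand in the gap, brass was left hanging, and the jaw is held pushed in at about 16 N.

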